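Load two soldering blocks into the spring-loaded dispenser

ROBOT

A 6-joint arm with a two-finger parallel gripper is mounted at the origin on the work surface. World frame = base frame: x ahead of the robot, y to its left, z up, the work surface at z = 0. Lengths are in m, angles in degrees, forces in N, time in s.
With the tool pointing down it reaches from about 0.4 to 0.825 m from the base axis. Payload 7 kg.
Tool frame: the origin (TCP) lies between the finger pads; the fingertips stand 14 mm ahead of it and the grasp point (between the pads) lies 5 mm behind it; z points along the fingers, y is the direction in which the jaws open and shut (so a half turn about z gives the same grasp; the last joint's range is limited). The gripper opens to 88 mm and grips with 3 to 60 N. Pads are 19 mm wide; open, the fingers measure 130 mm over their backs; the gripper's body (78 mm by 193 mm) begins 47 mm behind the grasp point.
Start: joints at [81.824, 20.546, 0.682, 0, -70.136, -16.507], TCP at [0.282, 0.613, 0.241] pointing down, gripper open.
Joint ranges: [-176.03, 176.03], [-82.01, 121.73], [-58.28, 71.71], [-173.87, 95.51], [-174.79, -0.11], [-173.66, 173.66]. Speed limits (degrees/s): [136.94, 136.94, 172.46, 180, 180, 180].

INTERFACE

Orientations are given as a 3x3 rotation matrix whose columns are the frame's x, y, z axes.
In Python, from station import env, get_image, ticket gives the robot as it stands.
- The arm moves only by the tool step_arm, never from a script. Its argument "increments" is a list of rows, each a list of 3 entries, a list of its own where there are three numbers: the opening, from 0 (shut) to 1 (fully open), then the shift along the world's x, y, z in m, then the turn about the world's z in degrees. In form: [[gripper, [x, y, z], roll], ...]. A call has 1 to 5 rows; each row shifts and turns the commanded pose from where the row before left it; what a row does not reach is not made up. A row lasts 1/10 s, in which the tool goes at most 50 mm and 8.59 degrees, less where a joint would pass 70% of its speed; a pose out of reach is approached as far as the arm can. A call with a gripper value outside its range is refused whole. The fingers move at their own pace and stop on an object; the grip force is fixed at half the most. Time passes only in rows, so rows that do not move let the fingers close. It gives the time, the measured TCP pose, the force and the opening at its end, in the units of the state.
- env.state(): the state, without advancing time (a new reading comes with each control period).
- get_image(name): name is "side" or "top"; returns a dict with "img" (420x560x3 uint8, blue, green, red), "range_z" (420x560 float32, m along the optical axis (not along the pixel's ray), 0 where there is no reading), "fx", "fy", "cx", "cy" (pixels), "R" (3x3) and "t" (3): a world point X has camera coordinates R X + t. Camera axes: x right, y down, z forward; pixel columns grow to the right and rows downward; lengths in m; the calibration is good to about 2 mm. A picture is of the moment at which its call begins.
- ticket.hand_in(): hands the job in, once; it reports no verdict.
The state is a dict: "time_s": time; "q": joint angles; "qd": joint speeds; "joint_torque": joint torques, N m; "eef_pos": TCP position; "ee_rot": TCP orientation; "ft_force": force on the tool from outside, world axes, zero at the start; "ft_torque": the same for the moment, N m; "gripper_width": finger opening in m.
Only numpy, scipy, OpenCV 4.12 (cv2) and the standard library are available. Lean on these libraries where they do the work, as an engineer would, in place of code of your own. Each camera call takes 0.05 s, during which the arm holds its last target.

TASK

Load the two pale soldering blocks into the spring-loaded dispenser column, one at a time: set a block in the mouth, let go, and press it down against the spring until the catches snap over it and it stays down by itself; then press the second one in on top of it in the same way. The ceramic is brittle, so press slowly and stop as soon as the full column comes up solid on its buffer, without forcing it. Leave the other things on the bench where they are.

Things in the scene. Friction and masses are not known exactly. Their poses are not given: they have to be found in the camera images.
- mouth (a point): centre of the open mouth of the fixed aluminium block dispenser, level with its rim, 165 mm above the bench; x along the mouth's long side, y along the short side, z up; half a turn makes no difference. Inside 83 (x) x 50 mm (y), walls 4 mm, the top 7 mm flared about 6 mm outwards as a lead-in. A block let into it rests on catch slopes or spring plate, its underside 6 to 25 mm below the rim
- dispenser: the dispenser, origin under its 150 x 110 mm base, axes as the mouth. At each x end a sprung steel catch stands 6 mm into the column: a 13 mm slope above a 3 mm lip; it yields as a block is pressed past (under 10 N) and snaps over the block's top. The catches' underside lies 22 to 36 mm below the rim, clamped at another height each time, not reported: feel for it
- follower (a joint): travel of the spring plate, 0 (its top 24 mm below the rim) to 0.125 m down. Spring: 4 N at 0, plus 0.107 N per mm: about 10 N with one block latched, 16 N with two, less their weight. One block has travel to spare. With two, the lower meets a stiff buffer (10 N per mm) 2.5 mm after the upper has passed the catches; over 50 N between the blocks crushes them
- block_a_center (a point): one of two alike, interchangeable soldering blocks of pale brittle ceramic, 80 (x) x 46 (y) x 50 mm (z, height), 0.11 to 0.22 kg, standing on the bench; this point is its centre, 25 mm above its underside. Grasp it across the 46 mm, fingertips 28 mm or more above its underside, so that they stay above the rim when it is set in the mouth
- block_b_center (a point): one of two alike, interchangeable soldering blocks of pale brittle ceramic, 80 (x) x 46 (y) x 50 mm (z, height), 0.11 to 0.22 kg, standing on the bench; this point is its centre, 25 mm above its underside. Grasp it across the 46 mm, fingertips 28 mm or more above its underside, so that they stay above the rim when it is set in the mouth
- tile: flat tile of the same pale ceramic, 120 x 85 x 16 mm, not for the dispenser; origin under its centre; bystander
- crucible: small terracotta-coloured crucible, 72 mm across, 50 mm tall; origin under its centre; bystander
- hammer: hammer lying flat, 220 mm long, x axis along the handle towards the head; bystander
- brush: brush lying flat, 170 mm long, x axis towards the bristles; bystander
- pliers: pliers lying flat, about 155 mm long, origin under the pivot, x axis towards the jaws; bystander
- bowl: white ceramic bowl, 120 mm across, 55 mm tall; origin under its centre; bystander

How it is judged (in metres and radians):
On the way:
1. one block is held down in the column by the catches, with the robot off it, while the other is still outside ((((z of block_a_center in the frame of mouth below -0.044 m and horizontal distance between block_a_center and mouth below 0.012 m) and contact force between each of the arm, the fingers and block_a below 0.2 N and horizontal distance between block_b_center and mouth above 0.1 m) or ((z of block_b_center in the frame of mouth below -0.044 m and horizontal distance between block_b_center and mouth below 0.012 m) and contact force between each of the arm, the fingers and block_b below 0.2 N and horizontal distance between block_a_center and mouth above 0.1 m))), for 0.3 s.
At the end, for the whole second after the job is handed in: both blocks are inside the column, one on the other, level within 0.12 rad, within 12 mm of its axis and at rest, held down under the catches by themselves: the upper block's centre is at least 44 mm and the lower one's at least 94 mm below the rim (z of each of block_a_center, block_b_center in the frame of mouth below -0.044 m and horizontal distance between each of block_a_center, block_b_center and mouth below 0.012 m and ((z of block_a_center in the frame of mouth below -0.094 m and horizontal distance between block_a_center and mouth below 0.012 m) or (z of block_b_center in the frame of mouth below -0.094 m and horizontal distance between block_b_center and mouth below 0.012 m)) and linear speed of each of block_a, block_b below 0.02 m/s and angle between each of block_a_center, block_b_center's own z axis and vertical below 0.12 rad); the robot touches nothing.
It fails at once if the blocks are squeezed against each other with more than 50 N (contact force between block_a and block_b above 50 N).
It fails at once if another thing on the bench is shifted by more than 30 mm (distance of any of tile, crucible, hammer, brush, pliers, bowl from where it was at the start of the episode above 0.03 m).
It also fails if it takes over 72 s, if anything falls off the work surface, if the arm or the gripper's body presses on something with over 40 N, if the wrist force passes 120 N, or if a joint passes its speed limit or range.

## Working session

There is one attempt and no reset: what is moved stays moved. The work goes in short steps, Python scripts to look and compute and a tool call to move; the robot and the scene stay as the last step left them, time stands still between calls to the robot, and variables do not carry over. Pictures are saved under pics/ and viewed, and the job is handed in when it is done.

Besides the shell and the picture viewer there is one more tool, called after ">>>" by a JSON object that holds its "name" and its "arguments", one argument or row to a line. step_arm: Moves the arm, as the interface text tells. Its arguments: {"type":"object","properties":{"increments":{"type":"array"}},"required":["increments"]}

```bash
ls; mkdir -p pics
python3 - <<'E'
from station import env,get_image
import cv2,numpy as np
for n in("top","side"):
    d=get_image(n); cv2.imwrite(f"pics/{n}0.png",d["img"]); np.savez(f"pics/{n}0.npz",**d); print(n,d["fx"],d["fy"],d["cx"],d["cy"],d["R"],d["t"])
s=env.state();print(s["time_s"],s["eef_pos"],s["ee_rot"],s["ft_force"],s["gripper_width"])
E
```

```text
pics
top 389.5634178556115 389.5634178556115 283.98609573282573 209.05296217086715 [[-0.03526794 -0.99937068 -0.00379668]
 [-0.97934803  0.03531763 -0.1990731 ]
 [ 0.19908191 -0.00330263 -0.97997729]] [0.06220959 0.600161   1.08123055]
side 379.38058384024197 379.38058384024197 284.5676223808922 205.3598232734301 [[-0.99529376 -0.09648094  0.00904156]
 [-0.07568649  0.71571571 -0.69427846]
 [ 0.06051345 -0.69169534 -0.71964969]] [0.59157818 0.1109225  1.11900907]
0.1 [0.28172466 0.6129358  0.23972785] [[ 9.08600693e-01 -4.17665589e-01 -4.85918771e-04]
 [-4.17665843e-01 -9.08599594e-01 -1.42133830e-03]
 [ 1.52138500e-04  1.49438064e-03 -9.99998872e-01]] [ 0.73873625 -0.35514755 -0.0573845 ] 0.08775532135598522
```

View pics/top0.png

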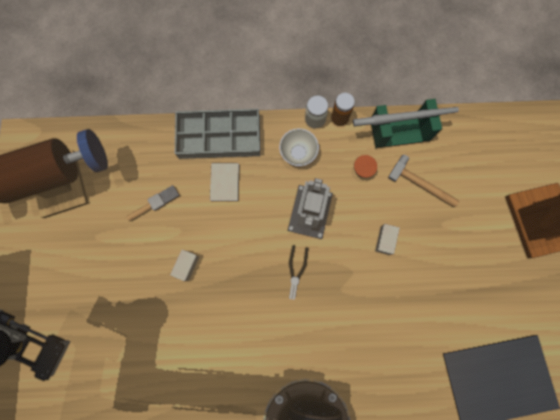

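View pics/side0.png

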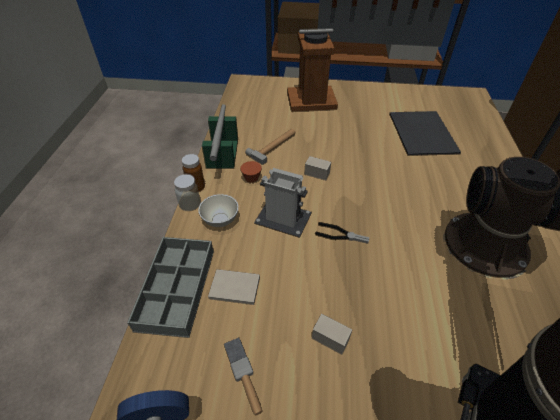

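The top view shows the blocks at about (184,265) and (388,240), the dispenser mouth near (313,203), and the tile at (225,182). I'll enlarge these areas.

```bash
cat > h.py <<'E'
import numpy as np,cv2
def load(n): return dict(np.load(f"pics/{n}.npz"))
def pt(d,u,v,Z=None):
    # intersect with plane z=Z or use depth
    R,t=d["R"],d["t"]; r=np.array([(u-d["cx"])/d["fx"],(v-d["cy"])/d["fy"],1.0])
    if Z is None: c=r*d["range_z"][int(round(v)),int(round(u))]; return R.T@(c-t)
    o=-R.T@t; w=R.T@r; return o+w*(Z-o[2])/w[2]
def cloud(d):
    v,u=np.mgrid[0:420,0:560]; z=d["range_z"]; P=np.stack([(u-d["cx"])/d["fx"]*z,(v-d["cy"])/d["fy"]*z,z],-1)
    W=(P-d["t"])@d["R"]; W[z==0]=np.nan; return W
def crop(d,name,u0,v0,w,h,s): 
    cv2.imwrite(name,cv2.resize(d["img"][v0:v0+h,u0:u0+w],None,fx=s,fy=s,interpolation=cv2.INTER_CUBIC))
E
python3 - <<'E'
from h import *
d=load("top0"); W=cloud(d)
crop(d,"pics/c1.png",280,165,80,80,7)
ims=[cv2.resize(d["img"][v:v+50,u:u+50],None,fx=8,fy=8,interpolation=cv2.INTER_CUBIC) for u,v in((160,240),(363,215))]
cv2.imwrite("pics/c2.png",np.hstack(ims))
crop(load("side0"),"pics/c3.png",245,160,80,80,7)
for nm,(u0,v0,u1,v1) in dict(L=(160,240,210,290),R=(363,215,413,265)).items():
    w=W[v0:v1,u0:u1].reshape(-1,3); m=(w[:,2]>.04)&(w[:,2]<.06); p=w[m]
    r=cv2.minAreaRect(p[:,:2].astype(np.float32)*1000); print(nm,m.sum(),r,np.median(p,0), p[:,2].min(),p[:,2].max(), np.hypot(*r[0]))
w=W[165:245,280:360].reshape(-1,3)
print(np.histogram(w[:,2],bins=np.arange(-.01,.2,.01)))
p=w[(w[:,2]>.15)&(w[:,2]<.19)]; print(len(p),cv2.minAreaRect(p[:,:2].astype(np.float32)*1000),p[:,2].mean())
p=w[(w[:,2]>.009)&(w[:,2]<.02)]; print(len(p),cv2.minAreaRect(p[:,:2].astype(np.float32)*1000))
E
```

```text
L 467 ((449.91326904296875, 338.97479248046875), (46.372745513916016, 79.79674530029297), 65.66626739501953) [0.44971524 0.33747587 0.04960274] 0.040058744280459496 0.05725870088377851 563.3168376660755
R 455 ((505.3486022949219, -258.70770263671875), (47.140079498291016, 80.6324691772461), 72.91339874267578) [ 0.50435995 -0.25775183  0.04921917] 0.040852719146165596 0.055363936199191575 567.7207810579071
(array([2615, 2624,   44,    6,    4,   45,   46,   12,   22,   24,   19,
         23,   22,   24,  239,  267,   96,  242,    0,    0]), array([-0.01,  0.  ,  0.01,  0.02,  0.03,  0.04,  0.05,  0.06,  0.07,
        0.08,  0.09,  0.1 ,  0.11,  0.12,  0.13,  0.14,  0.15,  0.16,
        0.17,  0.18,  0.19]))
338 ((601.85107421875, -37.487457275390625), (67.20429992675781, 127.76546478271484), 73.91659545898438) 0.1613144801755426
80 ((640.464599609375, -64.72181701660156), (137.948486328125, 257.2760925292969), 56.23357391357422)
```

View pics/c1.png

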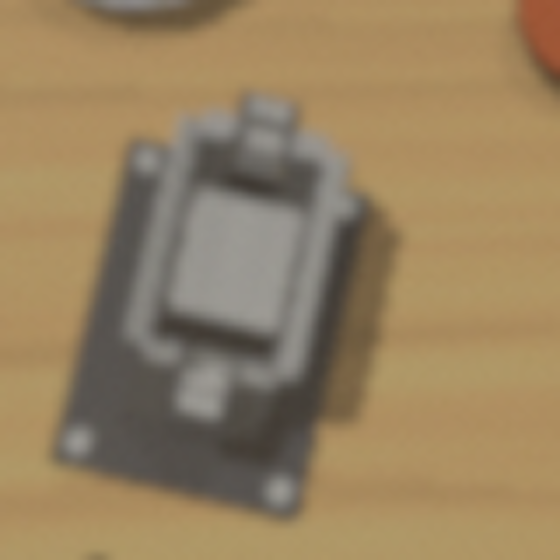

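View pics/c2.png

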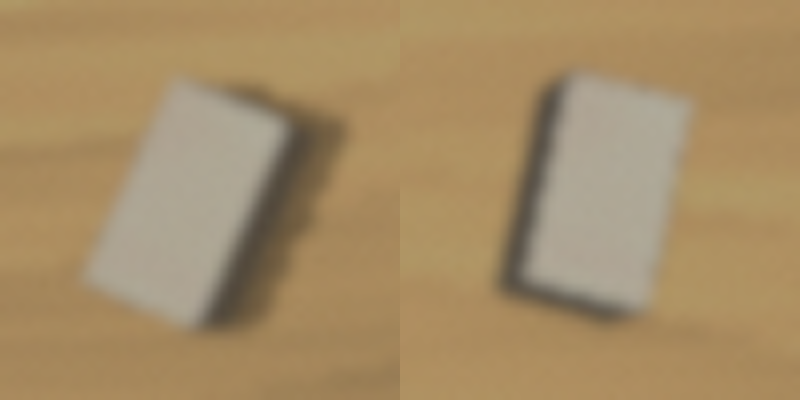

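View pics/c3.png

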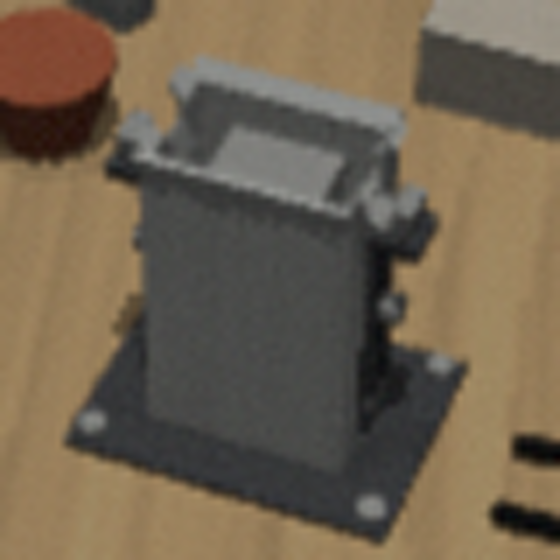

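Run:
```python
from h import *
d=load("top0")
def m(pts,u0,v0,s,Z,lab):
    q=np.array([pt(d,u0+(x+.5)/s-.5,v0+(y+.5)/s-.5,Z)[:2] for x,y in pts])*1000
    e=np.roll(q,-1,0)-q
    print(lab,q.mean(0).round(1),"len",np.hypot(*e.T).round(1),"ang",(np.degrees(np.arctan2(e[:,1],e[:,0]))%180).round(1))
m([(178,78),(290,120),(200,328),(82,283)],160,240,8,.05,"L")
m([(172,70),(292,98),(248,312),(120,285)],363,215,8,.05,"R")
for Z in(.006,.01): m([(147,160),(347,207),(280,491),(78,440)],280,165,7,Z,"screws")
m([(183,118),(350,160),(298,382),(128,340)],280,165,7,.165,"rim")
m([(203,185),(305,195),(270,335),(165,318)],280,165,7,.141,"plate")
for n,b in(("top0",(280,165,360,245)),("side0",(245,160,325,240))):
    W=cloud(load(n)); w=W[b[1]:b[3],b[0]:b[2]].reshape(-1,3)
    p=w[(w[:,2]>.156)&(w[:,2]<.175)]; print(n,len(p),p.mean(0),p.min(0),p.max(0),cv2.minAreaRect(p[:,:2].astype(np.float32)*1000))
    p=w[(w[:,2]>.132)&(w[:,2]<.150)]; print("  plate",len(p),p.mean(0),cv2.minAreaRect(p[:,:2].astype(np.float32)*1000))
    p=w[(w[:,2]>.004)&(w[:,2]<.014)];print("base z",np.percentile(p[:,2],[10,50,90]))
d=load("side0")
q=np.array([pt(d,245+(x+.5)/7-.5,160+(y+.5)/7-.5,.165)[:2] for x,y in((195,65),(403,120),(350,210),(140,160))])*1000
print(q.round(1),q.mean(0)); e=np.roll(q,-1,0)-q;print(np.hypot(*e.T),np.degrees(np.arctan2(e[:,1],e[:,0]))%180)
```

```text
L [451.1 336.8] len [44.  79.4 45.9 79.4] ang [ 67.8 156.7  67.8 155.4]
R [ 506.1 -260.4] len [44.6 80.7 46.7 82. ] ang [ 74.5 163.3  75.9 161.8]
screws [605.  -39.1] len [ 90.9 130.4  90.2 129.4] ang [ 74.3 163.8  73.6 164.1]
screws [604.2 -38.8] len [ 90.5 130.   89.9 129. ] ang [ 74.3 163.8  73.6 164.1]
rim [602.1 -39.3] len [66.  89.1 66.1 89.7] ang [ 73.3 163.9  73.8 163.9]
plate [604.  -39.6] len [40.1 57.8 41.2 55.4] ang [ 82.1 163.3  78.5 161.8]
top0 290 [ 0.60339303 -0.03859077  0.16278256] [ 0.5482231  -0.08210336  0.15617541] [0.65636055 0.00707619 0.16952126] ((601.9010620117188, -37.524269104003906), (67.2128677368164, 100.29847717285156), 73.81912231445312)
  plate 492 [ 0.60164201 -0.03772029  0.14051034] ((602.1950073242188, -36.05918502807617), (55.231170654296875, 137.77452087402344), 76.09016418457031)
base z [0.00436262 0.00608297 0.00894466]
side0 215 [ 0.60387149 -0.04483689  0.16101824] [ 0.55078852 -0.08097459  0.15601848] [0.65650263 0.00536515 0.16700514] ((603.6680297851562, -36.7342414855957), (67.93328094482422, 99.58287811279297), 74.93573760986328)
  plate 485 [ 0.59968496 -0.03544487  0.14095744] ((604.0997924804688, -36.662330627441406), (60.87541961669922, 135.21263122558594), 75.41633605957031)
base z [0.00444165 0.00593188 0.01052546]
[[638.1 -74. ]
 [551.  -49.3]
 [568.1   5.2]
 [652.9 -14.5]] [602.49526412 -33.15823128]
[90.56257146 57.11597504 87.09165516 61.2558725 ] [164.18185782  72.58121453 166.90017161  76.02809564]
```

Block L is at (0.4505, 0.338) with its jaw direction at 66°, which is where the tool already is. The mouth is at (0.603, -0.0385), short axis about 74°. I'll fetch L first.

>>> {"name": "step_arm", "arguments": {
  "increments": [
    [1, [0.034, -0.036, 0], 0.5],
    [1, [0.034, -0.036, 0], 0],
    [1, [0.034, -0.036, 0], 0],
    [1, [0.034, -0.036, 0], 0],
    [1, [0.0325, -0.036, 0], 0]
  ]
}}

```text
time_s: 0.6
eef_pos: [0.4513, 0.4316, 0.2403]
ee_rot: [[0.912, -0.409, -0.0], [-0.409, -0.912, -0.0], [-0.0, 0.0, -1.0]]
ft_force: [0.5, 0.6, -0.4]
gripper_width: 0.0878
```

>>> {"name": "step_arm", "arguments": {
  "increments": [
    [1, [0, -0.045, 0], 0],
    [1, [0, -0.045, 0], 0],
    [1, [0, -0.005, -0.03], 0],
    [1, [0, 0, -0.04], 0],
    [1, [0, 0, -0.04], 0]
  ]
}}

```text
time_s: 1.1
eef_pos: [0.4506, 0.3378, 0.1301]
ee_rot: [[0.912, -0.411, 0.001], [-0.411, -0.912, 0.002], [0.0, -0.002, -1.0]]
ft_force: [0.7, 0.8, -0.3]
gripper_width: 0.0875
```

>>> {"name": "step_arm", "arguments": {
  "increments": [
    [1, [0, 0, -0.03], 0],
    [1, [0, 0, -0.03], 0],
    [1, [0, 0, -0.015], 0],
    [1, [0, 0, -0.01], 0],
    [1, [0, 0, 0], 0]
  ]
}}

```text
time_s: 1.6
eef_pos: [0.4498, 0.3376, 0.0442]
ee_rot: [[0.912, -0.41, -0.002], [-0.41, -0.912, -0.002], [-0.001, 0.003, -1.0]]
ft_force: [-0.1, -0.2, 1.9]
gripper_width: 0.0875
```

Run:
```python
from station import env,get_image
from h import *
d=get_image("top"); crop(d,"pics/g1t.png",140,220,90,80,6)
d=get_image("side"); crop(d,"pics/g1s.png",280,260,120,110,5)
print(env.state()["eef_pos"])
```

```text
[0.45065168 0.33861978 0.04608324]
```

View pics/g1s.png

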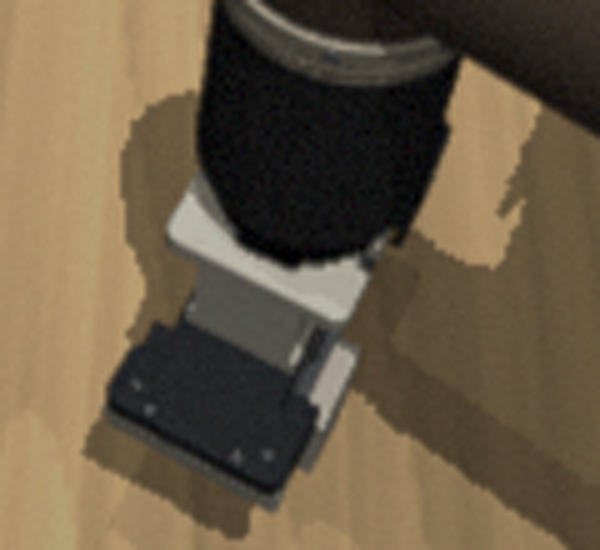

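The finger straddles the block and its pale end shows beside the dark pad at about (330,400). I'll close the gripper.

>>> {"name": "step_arm", "arguments": {
  "increments": [
    [0.4, [0, 0, 0], 0],
    [0.4, [0, 0, 0], 0],
    [0.4, [0, 0, 0], 0],
    [0.4, [0, 0, 0], 0],
    [0.4, [0, 0, 0], 0]
  ]
}}

```text
time_s: 2.2
eef_pos: [0.4504, 0.3383, 0.0458]
ee_rot: [[0.912, -0.41, 0.0], [-0.41, -0.912, 0.0], [0.0, -0.0, -1.0]]
ft_force: [0.5, 0.8, 0.1]
gripper_width: 0.0532
```

>>> {"name": "step_arm", "arguments": {
  "increments": [
    [0.2, [0, 0, 0], 0],
    [0.2, [0, 0, 0], 0],
    [0.2, [0, 0, 0], 0],
    [0.2, [0, 0, 0], 0],
    [0.2, [0, 0, 0.01], 0]
  ]
}}

```text
time_s: 2.7
eef_pos: [0.4496, 0.3373, 0.0545]
ee_rot: [[0.912, -0.41, -0.002], [-0.41, -0.912, -0.002], [-0.001, 0.003, -1.0]]
ft_force: [-0.2, -1.1, -1.9]
gripper_width: 0.0458
```

>>> {"name": "step_arm", "arguments": {
  "increments": [
    [0.2, [0, 0, 0.03], 0],
    [0.2, [0, 0, 0.04], 0],
    [0.2, [0, 0, 0.04], 0],
    [0.2, [0, 0, 0.04], 0],
    [0.2, [0, 0, 0.04], 0]
  ]
}}

```text
time_s: 3.2
eef_pos: [0.4499, 0.3377, 0.2477]
ee_rot: [[0.912, -0.41, -0.0], [-0.41, -0.912, 0.0], [-0.0, 0.0, -1.0]]
ft_force: [-0.0, 1.3, -2.7]
gripper_width: 0.0456
```

>>> {"name": "step_arm", "arguments": {
  "increments": [
    [0.2, [0.0153, -0.0376, 0], 1],
    [0.2, [0.0153, -0.0376, 0], 1],
    [0.2, [0.0153, -0.0376, 0], 1],
    [0.2, [0.0153, -0.0376, 0], 1],
    [0.2, [0.0153, -0.0376, 0], 1]
  ]
}}

```text
time_s: 3.7
eef_pos: [0.5268, 0.1486, 0.246]
ee_rot: [[0.945, -0.328, -0.0], [-0.328, -0.945, 0.0], [-0.0, -0.0, -1.0]]
ft_force: [1.2, -0.1, -2.1]
gripper_width: 0.0455
```

>>> {"name": "step_arm", "arguments": {
  "increments": [
    [0.2, [0.0153, -0.0376, 0], 1],
    [0.2, [0.0153, -0.0376, 0], 1],
    [0.2, [0.0153, -0.0376, 0], 1],
    [0.2, [0.0153, -0.0376, 0], 0.2],
    [0.2, [0.0153, -0.0376, 0], 0]
  ]
}}

```text
time_s: 4.2
eef_pos: [0.6033, -0.0394, 0.2459]
ee_rot: [[0.961, -0.275, -0.0], [-0.275, -0.961, 0.0], [-0.0, -0.0, -1.0]]
ft_force: [0.5, 0.2, -2.2]
gripper_width: 0.0455
```

>>> {"name": "step_arm", "arguments": {
  "increments": [
    [0.2, [0, 0, -0.01], 0],
    [0.2, [0, 0, 0], 0],
    [0.2, [0, 0, 0], 0]
  ]
}}

```text
time_s: 4.5
eef_pos: [0.6028, -0.0374, 0.2354]
ee_rot: [[0.961, -0.275, -0.001], [-0.275, -0.961, -0.0], [-0.001, 0.0, -1.0]]
ft_force: [-0.9, -0.0, -1.7]
gripper_width: 0.0457
```

Run:
```python
from station import env,get_image
from h import *
d=get_image("top"); crop(d,"pics/p1t.png",270,150,100,100,6)
d=get_image("side"); crop(d,"pics/p1s.png",225,120,120,110,5)
s=env.state();print(s["eef_pos"],s["ft_force"],s["q"])
```

```text
[ 0.60324597 -0.03678516  0.23613631] [ 0.47367755  0.07044264 -0.83644311] [ 1.50139742e+01  1.41046082e+01 -9.02227660e+00  5.25202161e-04
 -6.68458645e+01  5.90771704e+01]
```

View pics/p1s.png

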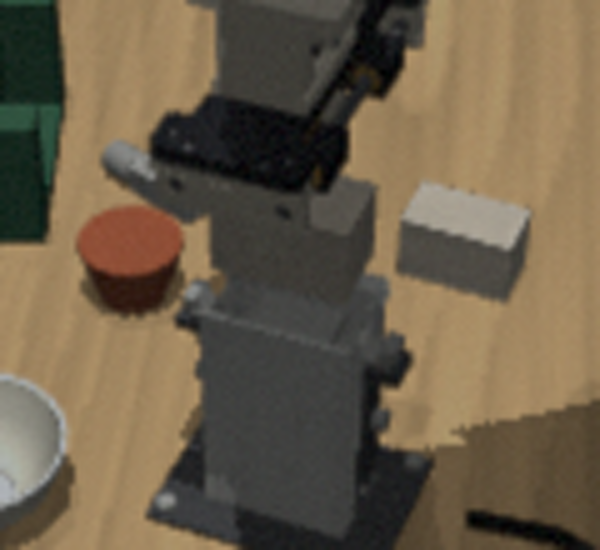

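View pics/p1t.png

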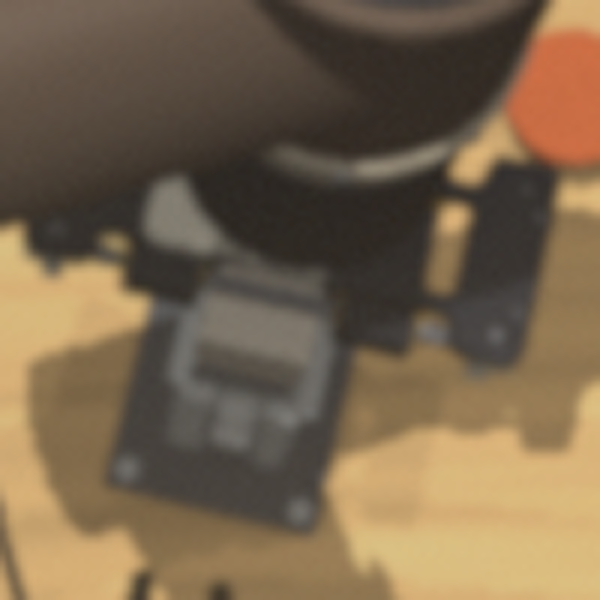

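The side view shows the block squarely over the mouth. I'll lower it gently and watch the force.

>>> {"name": "step_arm", "arguments": {
  "increments": [
    [0.2, [0, 0, -0.008], 0],
    [0.2, [0, 0, -0.008], 0],
    [0.2, [0, 0, -0.006], 0],
    [0.2, [0, 0, -0.004], 0],
    [0.2, [0, 0, -0.002], 0]
  ]
}}

```text
time_s: 5.1
eef_pos: [0.6031, -0.0377, 0.2068]
ee_rot: [[0.961, -0.275, -0.001], [-0.275, -0.961, -0.0], [-0.001, 0.001, -1.0]]
ft_force: [-0.6, 0.0, -1.7]
gripper_width: 0.0458
```

>>> {"name": "step_arm", "arguments": {
  "increments": [
    [0.2, [0, 0, -0.002], 0],
    [0.2, [0, 0, -0.002], 0]
  ]
}}

```text
time_s: 5.3
eef_pos: [0.6035, -0.0377, 0.2036]
ee_rot: [[0.961, -0.275, 0.0], [-0.275, -0.961, 0.0], [0.0, -0.0, -1.0]]
ft_force: [-0.4, -0.2, -1.8]
gripper_width: 0.0457
```

>>> {"name": "step_arm", "arguments": {
  "increments": [
    [0.2, [0, 0, -0.001], 0],
    [0.2, [0, 0, -0.001], 0]
  ]
}}

```text
time_s: 5.5
eef_pos: [0.6034, -0.0377, 0.2016]
ee_rot: [[0.961, -0.275, 0.0], [-0.275, -0.961, 0.0], [0.0, -0.0, -1.0]]
ft_force: [-0.6, 0.2, -1.3]
gripper_width: 0.0458
```

>>> {"name": "step_arm", "arguments": {
  "increments": [
    [0.2, [0, 0, -0.0015], 0],
    [0.2, [0, 0, -0.0015], 0],
    [0.2, [0, 0, 0], 0]
  ]
}}

```text
time_s: 5.8
eef_pos: [0.6033, -0.0377, 0.1983]
ee_rot: [[0.961, -0.275, -0.0], [-0.275, -0.961, -0.0], [-0.0, 0.0, -1.0]]
ft_force: [0.4, 0.0, -1.1]
gripper_width: 0.0455
```

>>> {"name": "step_arm", "arguments": {
  "increments": [
    [0.2, [0, 0, -0.0015], 0],
    [0.2, [0, 0, -0.0015], 0],
    [0.2, [0, 0, 0], 0]
  ]
}}

```text
time_s: 6.1
eef_pos: [0.6032, -0.0377, 0.1953]
ee_rot: [[0.961, -0.275, -0.0], [-0.275, -0.961, -0.0], [-0.0, 0.0, -1.0]]
ft_force: [-0.6, -0.4, -2.1]
gripper_width: 0.0458
```

>>> {"name": "step_arm", "arguments": {
  "increments": [
    [0.2, [0, 0, -0.0015], 0],
    [0.2, [0, 0, -0.0015], 0],
    [0.2, [0, 0, 0], 0]
  ]
}}

```text
time_s: 6.4
eef_pos: [0.6032, -0.0377, 0.1925]
ee_rot: [[0.961, -0.275, -0.0], [-0.275, -0.961, -0.0], [-0.0, 0.0, -1.0]]
ft_force: [-2.2, 1.1, 0.3]
gripper_width: 0.0455
```

>>> {"name": "step_arm", "arguments": {
  "increments": [
    [0.2, [-0.001, 0.0003, -0.0005], 0],
    [0.2, [0, 0, -0.0005], 0],
    [0.2, [0, 0, 0], 0]
  ]
}}

```text
time_s: 6.7
eef_pos: [0.6029, -0.0375, 0.1919]
ee_rot: [[0.961, -0.275, 0.001], [-0.275, -0.961, -0.0], [0.001, -0.0, -1.0]]
ft_force: [1.0, -0.3, 1.6]
gripper_width: 0.0462
```

>>> {"name": "step_arm", "arguments": {
  "increments": [
    [0.7, [0, 0, 0], 0],
    [0.7, [0, 0, 0], 0],
    [0.7, [0, 0, 0], 0],
    [0.7, [0, 0, 0.02], 0],
    [0.7, [0, 0, 0.04], 0]
  ]
}}

```text
time_s: 7.2
eef_pos: [0.6005, -0.0374, 0.2489]
ee_rot: [[0.961, -0.276, -0.007], [-0.276, -0.961, -0.001], [-0.006, 0.003, -1.0]]
ft_force: [1.1, 0.1, -0.0]
gripper_width: 0.0615
```

Run:
```python
from station import env,get_image
from h import *
d=get_image("top"); crop(d,"pics/r1t.png",270,150,100,100,6)
d=get_image("side"); crop(d,"pics/r1s.png",225,120,120,110,5);np.savez("pics/r1s.npz",**d)
s=env.state();print(s["eef_pos"],s["ft_force"],s["gripper_width"])
```

```text
[ 0.60501488 -0.03745985  0.25709549] [ 1.02669439 -0.01947371  0.13951673] 0.0613338500032475
```

View pics/r1s.png

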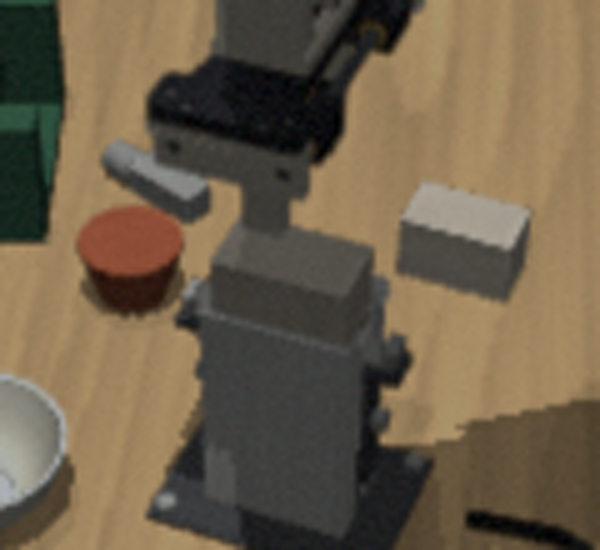

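View pics/r1t.png

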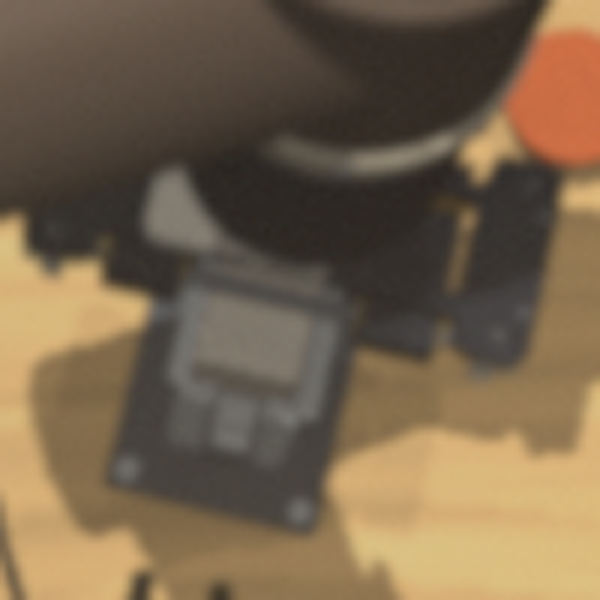

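Block 1 sits level in the mouth with the fingers clear. I'll turn the tool 90° and shut it, so the narrow profile enters the column.

>>> {"name": "step_arm", "arguments": {
  "increments": [
    [0.5, [0, 0, 0.01], -8.5],
    [0, [0, 0, 0], -8.5],
    [0, [0, 0, 0], -8.5],
    [0, [0, 0, 0], -8.5],
    [0, [0, 0, 0], -8.5]
  ]
}}

```text
time_s: 7.8
eef_pos: [0.6024, -0.0374, 0.2615]
ee_rot: [[0.517, -0.856, 0.0], [-0.856, -0.517, 0.0], [-0.0, -0.0, -1.0]]
ft_force: [-0.2, -0.3, 0.8]
gripper_width: 0.0269
```

>>> {"name": "step_arm", "arguments": {
  "increments": [
    [0, [0, 0, 0], -8.5],
    [0, [0, 0, 0], -8.5],
    [0, [0, 0, 0], -8.5],
    [0, [0, 0, 0], -8.5],
    [0, [0, 0, 0], -8.5]
  ]
}}

```text
time_s: 8.3
eef_pos: [0.6024, -0.0374, 0.2615]
ee_rot: [[-0.197, -0.98, 0.0], [-0.98, 0.197, 0.0], [-0.0, -0.0, -1.0]]
ft_force: [-0.6, -0.1, -0.8]
gripper_width: 0.0002
```

>>> {"name": "step_arm", "arguments": {
  "increments": [
    [0, [0, 0, -0.015], -5],
    [0, [0, 0, -0.015], 0],
    [0, [0, 0, -0.005], 0],
    [0, [0, 0, 0], 0],
    [0, [0, 0, 0], 0]
  ]
}}

```text
time_s: 8.8
eef_pos: [0.6027, -0.0374, 0.2272]
ee_rot: [[-0.275, -0.961, 0.001], [-0.961, 0.275, -0.0], [-0.0, -0.001, -1.0]]
ft_force: [-0.0, 0.4, -0.4]
gripper_width: 0.0008
```

Run:
```python
from station import env,get_image
from h import *
d=get_image("side"); crop(d,"pics/q1s.png",225,120,120,110,5)
```

```text
(no output)
```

View pics/q1s.png

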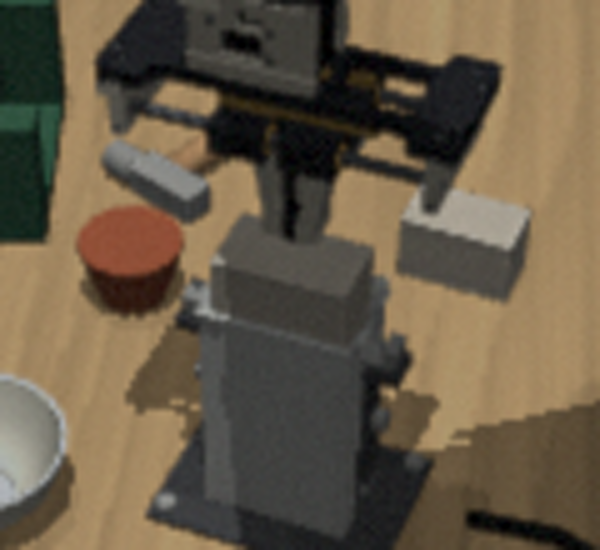

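>>> {"name": "step_arm", "arguments": {
  "increments": [
    [0, [0, 0, -0.005], 0],
    [0, [0, 0, -0.005], 0],
    [0, [0, 0, -0.003], 0],
    [0, [0, 0, -0.002], 0]
  ]
}}

```text
time_s: 9.25
eef_pos: [0.6022, -0.0374, 0.2111]
ee_rot: [[-0.275, -0.961, -0.001], [-0.961, 0.275, -0.0], [0.0, 0.001, -1.0]]
ft_force: [-0.2, -0.7, -0.9]
gripper_width: 0.0005
```

>>> {"name": "step_arm", "arguments": {
  "increments": [
    [0, [0, 0, -0.001], 0],
    [0, [0, 0, -0.001], 0],
    [0, [0, 0, -0.001], 0]
  ]
}}

```text
time_s: 9.55
eef_pos: [0.6024, -0.0374, 0.2087]
ee_rot: [[-0.275, -0.961, 0.0], [-0.961, 0.275, 0.0], [-0.0, -0.0, -1.0]]
ft_force: [-1.4, 0.8, 1.1]
gripper_width: 0.0004
```

>>> {"name": "step_arm", "arguments": {
  "increments": [
    [0, [0, 0, -0.001], 0],
    [0, [0, 0, -0.001], 0],
    [0, [0, 0, -0.001], 0]
  ]
}}

```text
time_s: 9.85
eef_pos: [0.6032, -0.0375, 0.2063]
ee_rot: [[-0.275, -0.961, 0.002], [-0.961, 0.275, -0.0], [-0.0, -0.002, -1.0]]
ft_force: [1.1, -1.4, 4.5]
gripper_width: 0.0005
```

>>> {"name": "step_arm", "arguments": {
  "increments": [
    [0, [0, 0, -0.001], 0],
    [0, [0, 0, -0.001], 0],
    [0, [0, 0, -0.001], 0],
    [0, [0, 0, -0.001], 0]
  ]
}}

```text
time_s: 10.25
eef_pos: [0.6032, -0.0374, 0.202]
ee_rot: [[-0.275, -0.961, 0.002], [-0.961, 0.275, 0.0], [-0.001, -0.002, -1.0]]
ft_force: [1.4, -0.9, 3.0]
gripper_width: 0.0007
```

>>> {"name": "step_arm", "arguments": {
  "increments": [
    [0, [0, 0, -0.002], 0],
    [0, [0, 0, -0.002], 0],
    [0, [0, 0, -0.002], 0],
    [0, [0, 0, -0.002], 0],
    [0, [0, 0, -0.002], 0]
  ]
}}

```text
time_s: 10.75
eef_pos: [0.6025, -0.0373, 0.1914]
ee_rot: [[-0.275, -0.961, 0.0], [-0.961, 0.275, 0.0], [-0.0, -0.0, -1.0]]
ft_force: [3.4, 0.4, 3.4]
gripper_width: 0.0005
```

>>> {"name": "step_arm", "arguments": {
  "increments": [
    [0, [0, 0, -0.002], 0],
    [0, [0, 0, -0.002], 0],
    [0, [0, 0, -0.002], 0],
    [0, [0, 0, -0.002], 0],
    [0, [0, 0, -0.002], 0]
  ]
}}

```text
time_s: 11.25
eef_pos: [0.6025, -0.0373, 0.1815]
ee_rot: [[-0.275, -0.961, 0.0], [-0.961, 0.275, 0.0], [-0.0, -0.0, -1.0]]
ft_force: [1.7, 1.3, 6.0]
gripper_width: 0.0003
```

>>> {"name": "step_arm", "arguments": {
  "increments": [
    [0, [0, 0, -0.002], 0],
    [0, [0, 0, -0.002], 0],
    [0, [0, 0, -0.002], 0],
    [0, [0, 0, -0.002], 0],
    [0, [0, 0, -0.002], 0]
  ]
}}

```text
time_s: 11.75
eef_pos: [0.6025, -0.0374, 0.1717]
ee_rot: [[-0.275, -0.961, 0.0], [-0.961, 0.275, 0.0], [-0.0, -0.0, -1.0]]
ft_force: [3.0, 1.3, 5.3]
gripper_width: 0.0007
```

>>> {"name": "step_arm", "arguments": {
  "increments": [
    [0, [0, 0, -0.002], 0],
    [0, [0, 0, -0.002], 0],
    [0, [0, 0, -0.002], 0],
    [0, [0, 0, -0.002], 0],
    [0, [0, 0, -0.002], 0]
  ]
}}

```text
time_s: 12.25
eef_pos: [0.6026, -0.0374, 0.1618]
ee_rot: [[-0.275, -0.961, 0.001], [-0.961, 0.275, 0.0], [-0.0, -0.001, -1.0]]
ft_force: [1.6, 1.0, 7.6]
gripper_width: 0.0004
```

>>> {"name": "step_arm", "arguments": {
  "increments": [
    [0, [0, 0, -0.002], 0],
    [0, [0, 0, -0.002], 0],
    [0, [0, 0, -0.002], 0]
  ]
}}

```text
time_s: 12.55
eef_pos: [0.6026, -0.0373, 0.1559]
ee_rot: [[-0.275, -0.961, 0.001], [-0.961, 0.275, 0.0], [-0.0, -0.001, -1.0]]
ft_force: [0.8, 0.4, 8.2]
gripper_width: 0.0001
```

>>> {"name": "step_arm", "arguments": {
  "increments": [
    [0, [0, 0, -0.001], 0],
    [0, [0, 0, -0.001], 0]
  ]
}}

```text
time_s: 12.75
eef_pos: [0.6026, -0.0374, 0.154]
ee_rot: [[-0.275, -0.961, 0.001], [-0.961, 0.275, -0.0], [-0.0, -0.001, -1.0]]
ft_force: [1.9, 1.2, 7.7]
gripper_width: 0.0002
```

>>> {"name": "step_arm", "arguments": {
  "increments": [
    [0, [0, 0, -0.001], 0],
    [0, [0, 0, -0.001], 0]
  ]
}}

```text
time_s: 12.95
eef_pos: [0.6026, -0.0374, 0.152]
ee_rot: [[-0.275, -0.961, 0.001], [-0.961, 0.275, 0.0], [-0.0, -0.001, -1.0]]
ft_force: [0.2, 0.6, 9.1]
gripper_width: 0.0006
```

>>> {"name": "step_arm", "arguments": {
  "increments": [
    [0, [0, 0, -0.001], 0],
    [0, [0, 0, -0.001], 0]
  ]
}}

```text
time_s: 13.15
eef_pos: [0.6024, -0.0373, 0.15]
ee_rot: [[-0.275, -0.961, 0.0], [-0.961, 0.275, 0.0], [-0.0, -0.0, -1.0]]
ft_force: [1.1, 1.3, 7.7]
gripper_width: 0.0006
```

>>> {"name": "step_arm", "arguments": {
  "increments": [
    [0, [0, 0, -0.001], 0],
    [0, [0, 0, -0.001], 0]
  ]
}}

```text
time_s: 13.35
eef_pos: [0.6024, -0.0374, 0.1479]
ee_rot: [[-0.275, -0.961, 0.0], [-0.961, 0.275, 0.0], [-0.0, -0.0, -1.0]]
ft_force: [0.9, 1.3, 7.5]
gripper_width: 0.0001
```

>>> {"name": "step_arm", "arguments": {
  "increments": [
    [0, [0, 0, -0.001], 0],
    [0, [0, 0, -0.001], 0]
  ]
}}

```text
time_s: 13.55
eef_pos: [0.6025, -0.0373, 0.1459]
ee_rot: [[-0.275, -0.961, 0.0], [-0.961, 0.275, 0.0], [-0.0, -0.0, -1.0]]
ft_force: [1.7, 0.7, 7.5]
gripper_width: 0.0004
```

>>> {"name": "step_arm", "arguments": {
  "increments": [
    [0, [0, 0, -0.001], 0],
    [0, [0, 0, -0.001], 0]
  ]
}}

```text
time_s: 13.75
eef_pos: [0.6025, -0.0373, 0.1439]
ee_rot: [[-0.275, -0.961, 0.0], [-0.961, 0.275, 0.0], [-0.0, -0.0, -1.0]]
ft_force: [0.1, 0.8, 7.6]
gripper_width: 0.0006
```

>>> {"name": "step_arm", "arguments": {
  "increments": [
    [0, [0, 0, -0.001], 0],
    [0, [0, 0, 0], 0]
  ]
}}

```text
time_s: 13.95
eef_pos: [0.6025, -0.0373, 0.1429]
ee_rot: [[-0.275, -0.961, 0.0], [-0.961, 0.275, 0.0], [-0.0, -0.0, -1.0]]
ft_force: [1.3, 2.1, 7.9]
gripper_width: 0.0004
```

>>> {"name": "step_arm", "arguments": {
  "increments": [
    [0, [0, 0, 0.002], 0],
    [0, [0, 0, 0.001], 0]
  ]
}}

```text
time_s: 14.15
eef_pos: [0.6025, -0.0373, 0.146]
ee_rot: [[-0.275, -0.961, 0.0], [-0.961, 0.275, 0.0], [-0.0, -0.0, -1.0]]
ft_force: [1.7, 0.9, 8.1]
gripper_width: 0.0002
```

>>> {"name": "step_arm", "arguments": {
  "increments": [
    [0, [0, 0, 0.001], 0],
    [0, [0, 0, 0], 0]
  ]
}}

```text
time_s: 14.35
eef_pos: [0.6024, -0.0373, 0.147]
ee_rot: [[-0.275, -0.961, 0.0], [-0.961, 0.275, 0.0], [-0.0, -0.0, -1.0]]
ft_force: [0.9, 1.5, 7.1]
gripper_width: 0.0002
```

>>> {"name": "step_arm", "arguments": {
  "increments": [
    [0, [0, 0, 0.001], 0],
    [0, [0, 0, 0], 0]
  ]
}}

```text
time_s: 14.55
eef_pos: [0.6025, -0.0373, 0.148]
ee_rot: [[-0.275, -0.961, 0.0], [-0.961, 0.275, 0.0], [-0.0, -0.0, -1.0]]
ft_force: [1.6, 0.8, 7.0]
gripper_width: 0.0005
```

>>> {"name": "step_arm", "arguments": {
  "increments": [
    [0, [0, 0, 0.001], 0],
    [0, [0, 0, 0], 0]
  ]
}}

```text
time_s: 14.75
eef_pos: [0.6025, -0.0373, 0.149]
ee_rot: [[-0.275, -0.961, 0.0], [-0.961, 0.275, 0.0], [-0.0, -0.0, -1.0]]
ft_force: [0.8, 0.5, 7.5]
gripper_width: 0.0007
```

>>> {"name": "step_arm", "arguments": {
  "increments": [
    [0, [0, 0, 0.001], 0],
    [0, [0, 0, 0], 0]
  ]
}}

```text
time_s: 14.95
eef_pos: [0.6024, -0.0373, 0.1499]
ee_rot: [[-0.275, -0.961, 0.0], [-0.961, 0.275, 0.0], [-0.0, -0.0, -1.0]]
ft_force: [0.2, 1.0, 7.2]
gripper_width: 0.0005
```

>>> {"name": "step_arm", "arguments": {
  "increments": [
    [0, [0, 0, 0.001], 0],
    [0, [0, 0, 0], 0]
  ]
}}

```text
time_s: 15.15
eef_pos: [0.6019, -0.0374, 0.1504]
ee_rot: [[-0.275, -0.961, -0.001], [-0.961, 0.275, -0.0], [0.0, 0.001, -1.0]]
ft_force: [0.2, 0.9, 6.1]
gripper_width: 0.0003
```

>>> {"name": "step_arm", "arguments": {
  "increments": [
    [0, [0, 0, 0.001], 0],
    [0, [0, 0, 0], 0]
  ]
}}

```text
time_s: 15.35
eef_pos: [0.6012, -0.0376, 0.1506]
ee_rot: [[-0.276, -0.961, -0.003], [-0.961, 0.276, -0.0], [0.001, 0.003, -1.0]]
ft_force: [-0.0, -0.0, -0.2]
gripper_width: 0.0006
```

>>> {"name": "step_arm", "arguments": {
  "increments": [
    [0, [0, 0, 0.001], 0],
    [0, [0, 0, 0], 0]
  ]
}}

```text
time_s: 15.55
eef_pos: [0.6019, -0.0375, 0.1522]
ee_rot: [[-0.276, -0.961, -0.001], [-0.961, 0.276, -0.0], [0.0, 0.001, -1.0]]
ft_force: [0.0, 0.1, 0.3]
gripper_width: -0.0001
```

>>> {"name": "step_arm", "arguments": {
  "increments": [
    [0, [0, 0, 0.001], 0],
    [0, [0, 0, 0], 0]
  ]
}}

```text
time_s: 15.75
eef_pos: [0.6024, -0.0374, 0.1536]
ee_rot: [[-0.275, -0.961, -0.0], [-0.961, 0.275, -0.0], [0.0, 0.0, -1.0]]
ft_force: [-0.4, 0.0, 0.2]
gripper_width: 0.0007
```

Latched: the force fell to zero at TCP z of about 0.1505, so the block top is about 28.5 mm below the rim. I'll rise to check.

>>> {"name": "step_arm", "arguments": {
  "increments": [
    [0, [0, 0, 0.03], 0],
    [0, [0, 0, 0.04], 0],
    [0, [0, 0, 0.03], 8.5],
    [0.5, [0, 0, 0], 8.5],
    [1, [0, 0, 0], 8.5]
  ]
}}

```text
time_s: 16.25
eef_pos: [0.6028, -0.0373, 0.255]
ee_rot: [[0.171, -0.985, 0.002], [-0.985, -0.171, 0.001], [-0.0, -0.003, -1.0]]
ft_force: [-0.5, 0.6, -0.7]
gripper_width: 0.0111
```

>>> {"name": "step_arm", "arguments": {
  "increments": [
    [1, [-0.019, -0.044, 0], 8.5],
    [1, [-0.019, -0.044, 0], 8.5],
    [1, [-0.019, -0.044, 0], 8.5],
    [1, [-0.019, -0.044, 0], 8.5],
    [1, [-0.019, -0.044, 0], 8.5]
  ]
}}

```text
time_s: 16.75
eef_pos: [0.5093, -0.2528, 0.2538]
ee_rot: [[0.779, -0.627, 0.0], [-0.627, -0.779, -0.0], [0.0, -0.0, -1.0]]
ft_force: [1.4, -1.0, 0.2]
gripper_width: 0.0505
```

>>> {"name": "step_arm", "arguments": {
  "increments": [
    [1, [0, 0, 0], 8.5],
    [1, [0, 0, 0], 8.5],
    [1, [0, 0, 0], 4],
    [1, [0, 0, 0], 0]
  ]
}}

```text
time_s: 17.15
eef_pos: [0.5101, -0.2516, 0.2536]
ee_rot: [[0.95, -0.311, -0.0], [-0.311, -0.95, 0.0], [-0.0, -0.0, -1.0]]
ft_force: [-0.1, 0.4, 0.6]
gripper_width: 0.0824
```

Run:
```python
from station import env,get_image
from h import *
d=get_image("top"); cv2.imwrite("pics/t2.png",d["img"])
d=get_image("side"); crop(d,"pics/s2.png",225,120,120,110,5);np.savez("pics/s2.npz",**d)
s=env.state();print(s["eef_pos"],s["ee_rot"],s["gripper_width"])
```

```text
[ 0.51020588 -0.25136324  0.25356563] [[ 9.49440370e-01 -3.13947413e-01 -7.41313094e-05]
 [-3.13947411e-01 -9.49440373e-01  2.94536110e-05]
 [-7.96301430e-05 -4.69111469e-06 -9.99999997e-01]] 0.08642534711520178
```

View pics/s2.png

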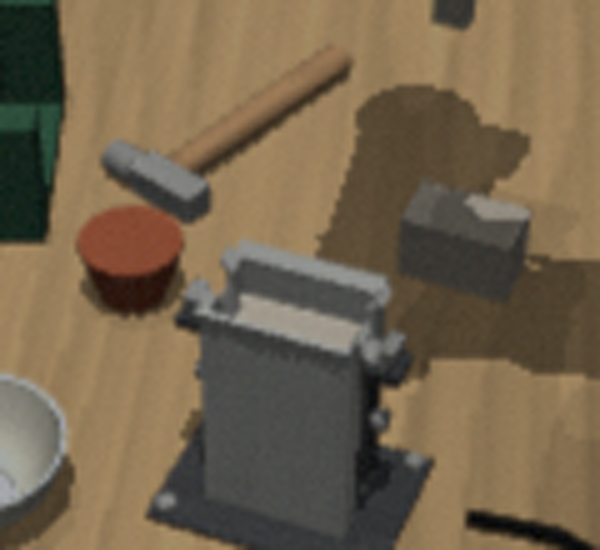

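View pics/t2.png

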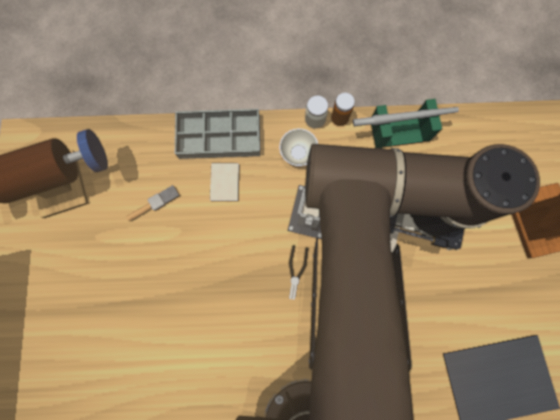

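The side view shows the first block latched: its pale top is sunk inside the mouth at about (300,325). Next, block two.

>>> {"name": "step_arm", "arguments": {
  "increments": [
    [1, [-0.0048, -0.0078, -0.03], 1.3],
    [1, [0, 0, -0.04], 0],
    [1, [0, 0, -0.04], 0],
    [1, [0, 0, -0.04], 0],
    [1, [0, 0, -0.02], 0]
  ]
}}

```text
time_s: 17.75
eef_pos: [0.5036, -0.2586, 0.0802]
ee_rot: [[0.956, -0.292, -0.004], [-0.292, -0.956, 0.001], [-0.004, 0.0, -1.0]]
ft_force: [-0.9, 0.2, -0.1]
gripper_width: 0.0874
```

>>> {"name": "step_arm", "arguments": {
  "increments": [
    [1, [0, 0, -0.02], 0],
    [1, [0, 0, -0.013], 0],
    [1, [0, 0, -0.005], 0],
    [1, [0, 0, 0], 0],
    [1, [0, 0, 0], 0]
  ]
}}

```text
time_s: 18.25
eef_pos: [0.5061, -0.2593, 0.0464]
ee_rot: [[0.957, -0.29, 0.001], [-0.29, -0.957, -0.0], [0.001, -0.0, -1.0]]
ft_force: [-0.4, -0.1, 1.0]
gripper_width: 0.0879
```

Run:
```python
from station import env,get_image
from h import *
d=get_image("side"); crop(d,"pics/s3.png",260,90,120,110,5)
s=env.state();print(s["eef_pos"],s["ft_force"])
```

```text
[ 0.50626983 -0.25932621  0.04663866] [0.62888723 0.29224235 1.03009102]
```

View pics/s3.png

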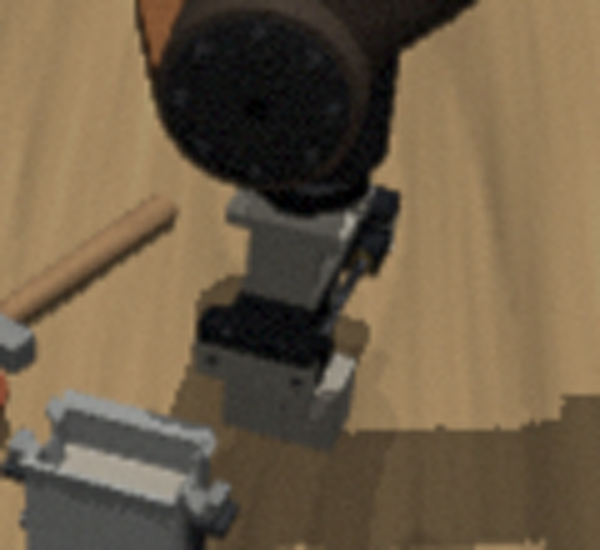

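The fingers straddle the second block around (290,400). I'll grip and lift it.

>>> {"name": "step_arm", "arguments": {
  "increments": [
    [0.2, [0, 0, 0], 0],
    [0.2, [0, 0, 0], 0],
    [0.2, [0, 0, 0], 0],
    [0.2, [0, 0, 0], 0],
    [0.2, [0, 0, 0], 0]
  ]
}}

```text
time_s: 18.8
eef_pos: [0.5055, -0.2592, 0.0456]
ee_rot: [[0.957, -0.29, 0.0], [-0.29, -0.957, -0.0], [0.0, 0.0, -1.0]]
ft_force: [0.1, 0.2, 0.1]
gripper_width: 0.0529
```

>>> {"name": "step_arm", "arguments": {
  "increments": [
    [0.2, [0, 0, 0], 0],
    [0.2, [0, 0, 0], 0],
    [0.2, [0, 0, 0], 0],
    [0.2, [0, 0, 0], 0],
    [0.2, [0, 0, 0.01], 0]
  ]
}}

```text
time_s: 19.3
eef_pos: [0.5043, -0.2589, 0.0545]
ee_rot: [[0.957, -0.291, -0.003], [-0.291, -0.957, 0.001], [-0.003, 0.0, -1.0]]
ft_force: [0.9, -0.5, -1.9]
gripper_width: 0.0457
```

>>> {"name": "step_arm", "arguments": {
  "increments": [
    [0.2, [0, 0, 0.03], 0],
    [0.2, [0, 0, 0.04], 0],
    [0.2, [0, 0, 0.04], 0],
    [0.2, [0, 0, 0.04], 0],
    [0.2, [0, 0, 0.04], 1]
  ]
}}

```text
time_s: 19.8
eef_pos: [0.5049, -0.259, 0.2479]
ee_rot: [[0.962, -0.273, 0.0], [-0.273, -0.962, 0.0], [0.0, -0.0, -1.0]]
ft_force: [1.8, -0.8, -2.4]
gripper_width: 0.0457
```

>>> {"name": "step_arm", "arguments": {
  "increments": [
    [0.2, [0.0162, 0.0369, 0], 0],
    [0.2, [0.0162, 0.0369, 0], 0],
    [0.2, [0.0162, 0.0369, 0], 0],
    [0.2, [0.0162, 0.0369, 0], 0],
    [0.2, [0.0162, 0.0369, 0], 0]
  ]
}}

```text
time_s: 20.3
eef_pos: [0.5865, -0.0731, 0.2462]
ee_rot: [[0.962, -0.274, 0.0], [-0.274, -0.962, 0.0], [0.0, -0.0, -1.0]]
ft_force: [1.3, -1.1, -1.1]
gripper_width: 0.0458
```

>>> {"name": "step_arm", "arguments": {
  "increments": [
    [0.2, [0.0162, 0.0369, 0], 0],
    [0.2, [0, 0, -0.01], 0],
    [0.2, [0, 0, -0.01], 0],
    [0.2, [0, 0, 0], 0],
    [0.2, [0, 0, 0], 0]
  ]
}}

```text
time_s: 20.8
eef_pos: [0.6021, -0.0388, 0.2255]
ee_rot: [[0.962, -0.274, -0.001], [-0.274, -0.962, -0.0], [-0.001, 0.001, -1.0]]
ft_force: [-0.6, -0.2, -1.8]
gripper_width: 0.0458
```

Run:
```python
from station import env,get_image
from h import *
d=get_image("side"); crop(d,"pics/s4.png",225,120,120,110,5)
s=env.state();print(s["eef_pos"],s["ft_force"])
```

```text
[ 0.60239095 -0.03880046  0.22592289] [-0.18597168 -0.18365959 -1.33476812]
```

View pics/s4.png

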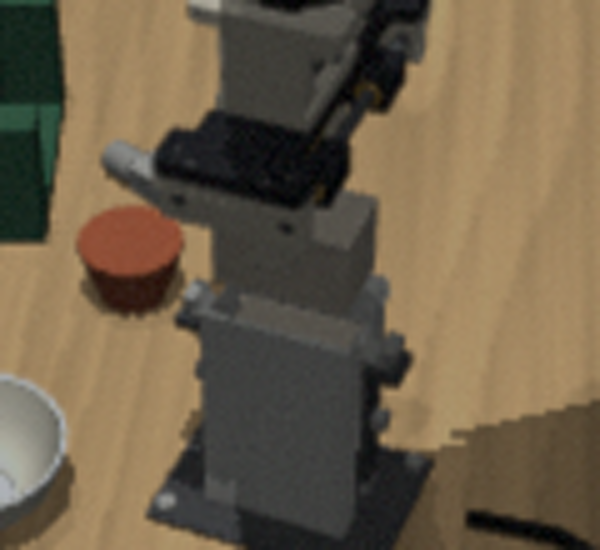

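Aligned as before. I'll add a 1 mm y correction and lower.

>>> {"name": "step_arm", "arguments": {
  "increments": [
    [0.2, [0, 0.001, -0.008], 0],
    [0.2, [0, 0, -0.008], 0],
    [0.2, [0, 0, -0.006], 0],
    [0.2, [0, 0, -0.004], 0],
    [0.2, [0, 0, -0.002], 0]
  ]
}}

```text
time_s: 21.35
eef_pos: [0.6024, -0.0369, 0.1968]
ee_rot: [[0.962, -0.273, -0.001], [-0.273, -0.962, -0.0], [-0.001, 0.0, -1.0]]
ft_force: [-0.3, -0.0, -1.8]
gripper_width: 0.0458
```

>>> {"name": "step_arm", "arguments": {
  "increments": [
    [0.2, [0, 0, -0.002], 0],
    [0.2, [0, 0, -0.002], 0],
    [0.2, [0, 0, 0], 0]
  ]
}}

```text
time_s: 21.65
eef_pos: [0.6029, -0.0368, 0.1938]
ee_rot: [[0.962, -0.273, 0.001], [-0.273, -0.962, -0.0], [0.001, -0.0, -1.0]]
ft_force: [0.4, -0.5, -0.1]
gripper_width: 0.0459
```

>>> {"name": "step_arm", "arguments": {
  "increments": [
    [0.2, [0, 0, -0.001], 0],
    [0.2, [0, 0, 0], 0]
  ]
}}

```text
time_s: 21.85
eef_pos: [0.603, -0.0368, 0.1934]
ee_rot: [[0.962, -0.273, 0.001], [-0.273, -0.962, -0.0], [0.001, -0.0, -1.0]]
ft_force: [-2.1, -0.2, 3.9]
gripper_width: 0.0458
```

>>> {"name": "step_arm", "arguments": {
  "increments": [
    [0.7, [0, 0, 0], 0],
    [0.7, [0, 0, 0], 0],
    [0.7, [0, 0, 0], 0],
    [0.7, [0, 0, 0], 0],
    [0.7, [0, 0, 0.02], 0]
  ]
}}

```text
time_s: 22.35
eef_pos: [0.601, -0.0369, 0.21]
ee_rot: [[0.962, -0.274, -0.005], [-0.274, -0.962, -0.0], [-0.005, 0.002, -1.0]]
ft_force: [-0.5, -0.1, 0.1]
gripper_width: 0.0611
```

>>> {"name": "step_arm", "arguments": {
  "increments": [
    [0.7, [0, 0, 0.03], 0],
    [0.7, [0, 0, 0.02], -8.5],
    [0.5, [0, 0, 0], -8.5],
    [0, [0, 0, 0], -8.5],
    [0, [0, 0, 0], -8.5]
  ]
}}

```text
time_s: 22.85
eef_pos: [0.6026, -0.0368, 0.2627]
ee_rot: [[0.64, -0.769, 0.0], [-0.769, -0.64, 0.0], [-0.0, -0.0, -1.0]]
ft_force: [0.8, -0.0, -0.1]
gripper_width: 0.0427
```

>>> {"name": "step_arm", "arguments": {
  "increments": [
    [0, [0, 0, 0], -8.5],
    [0, [0, 0, 0], -8.5],
    [0, [0, 0, 0], -8.5],
    [0, [0, 0, 0], -8.5],
    [0, [0, 0, 0], -8.5]
  ]
}}

```text
time_s: 23.35
eef_pos: [0.6026, -0.0368, 0.2624]
ee_rot: [[-0.047, -0.999, -0.0], [-0.999, 0.047, -0.0], [0.0, 0.0, -1.0]]
ft_force: [-0.7, -0.5, -0.1]
gripper_width: 0.0032
```

>>> {"name": "step_arm", "arguments": {
  "increments": [
    [0, [0, 0, -0.015], -8.5],
    [0, [0, 0, -0.015], -5],
    [0, [0, 0, -0.004], 0],
    [0, [0, 0, 0], 0],
    [0, [0, 0, 0], 0]
  ]
}}

```text
time_s: 23.85
eef_pos: [0.6031, -0.0368, 0.2292]
ee_rot: [[-0.271, -0.963, 0.001], [-0.963, 0.271, -0.0], [-0.0, -0.001, -1.0]]
ft_force: [1.1, -0.3, 0.7]
gripper_width: 0.0006
```

Run:
```python
from station import env,get_image
from h import *
d=get_image("side"); crop(d,"pics/s5.png",225,120,120,110,5)
s=env.state();print(s["eef_pos"],s["ft_force"])
```

```text
[ 0.60311661 -0.03678273  0.22936487] [ 0.08476432 -0.05343263  0.81641122]
```

View pics/s5.png

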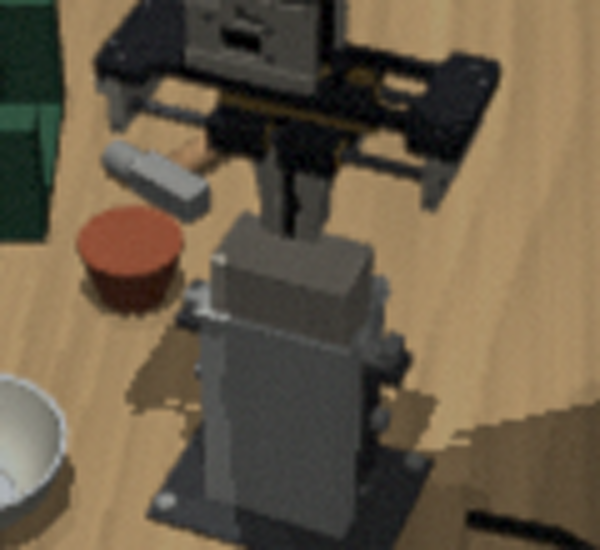

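The second block sits level in the mouth. I'll press slowly.

>>> {"name": "step_arm", "arguments": {
  "increments": [
    [0, [0, 0, -0.007], 0],
    [0, [0, 0, -0.006], 0],
    [0, [0, 0, -0.003], 0],
    [0, [0, 0, -0.002], 0],
    [0, [0, 0, -0.001], 0]
  ]
}}

```text
time_s: 24.4
eef_pos: [0.602, -0.0368, 0.2097]
ee_rot: [[-0.273, -0.962, -0.001], [-0.962, 0.273, -0.0], [0.0, 0.001, -1.0]]
ft_force: [-6.4, 2.1, 7.4]
gripper_width: 0.0005
```

>>> {"name": "step_arm", "arguments": {
  "increments": [
    [0, [0, 0, -0.001], 0],
    [0, [0, 0, -0.001], 0],
    [0, [0, 0, -0.001], 0],
    [0, [0, 0, -0.001], 0],
    [0, [0, 0, -0.001], 0]
  ]
}}

```text
time_s: 24.9
eef_pos: [0.6016, -0.0368, 0.2051]
ee_rot: [[-0.273, -0.962, -0.002], [-0.962, 0.273, -0.0], [0.0, 0.001, -1.0]]
ft_force: [-6.3, 2.1, 6.7]
gripper_width: 0.0003
```

>>> {"name": "step_arm", "arguments": {
  "increments": [
    [0, [0, 0, -0.001], 0],
    [0, [0, 0, -0.001], 0],
    [0, [0, 0, -0.001], 0],
    [0, [0, 0, -0.001], 0],
    [0, [0, 0, -0.001], 0]
  ]
}}

```text
time_s: 25.4
eef_pos: [0.6035, -0.0369, 0.2004]
ee_rot: [[-0.273, -0.962, 0.002], [-0.962, 0.273, -0.0], [-0.0, -0.002, -1.0]]
ft_force: [-1.3, 0.7, 7.6]
gripper_width: 0.0001
```

>>> {"name": "step_arm", "arguments": {
  "increments": [
    [0, [0, 0, -0.002], 0],
    [0, [0, 0, -0.002], 0],
    [0, [0, 0, -0.002], 0],
    [0, [0, 0, -0.002], 0],
    [0, [0, 0, -0.002], 0]
  ]
}}

```text
time_s: 25.9
eef_pos: [0.6036, -0.0369, 0.1908]
ee_rot: [[-0.273, -0.962, 0.002], [-0.962, 0.273, -0.0], [-0.0, -0.002, -1.0]]
ft_force: [-0.5, -0.1, 9.0]
gripper_width: 0.0004
```

>>> {"name": "step_arm", "arguments": {
  "increments": [
    [0, [0, 0, -0.002], 0],
    [0, [0, 0, -0.002], 0],
    [0, [0, 0, -0.002], 0],
    [0, [0, 0, -0.002], 0],
    [0, [0, 0, -0.002], 0]
  ]
}}

```text
time_s: 26.4
eef_pos: [0.6036, -0.0369, 0.1809]
ee_rot: [[-0.273, -0.962, 0.002], [-0.962, 0.273, -0.0], [-0.0, -0.002, -1.0]]
ft_force: [-2.1, 0.4, 9.7]
gripper_width: 0.0009
```

>>> {"name": "step_arm", "arguments": {
  "increments": [
    [0, [0, 0, -0.002], 0],
    [0, [0, 0, -0.002], 0],
    [0, [0, 0, -0.002], 0],
    [0, [0, 0, -0.002], 0],
    [0, [0, 0, -0.002], 0]
  ]
}}

```text
time_s: 26.9
eef_pos: [0.6036, -0.0369, 0.171]
ee_rot: [[-0.273, -0.962, 0.002], [-0.962, 0.273, -0.0], [-0.0, -0.002, -1.0]]
ft_force: [-3.0, 0.5, 10.7]
gripper_width: 0.0005
```

>>> {"name": "step_arm", "arguments": {
  "increments": [
    [0, [0, 0, -0.002], 0],
    [0, [0, 0, -0.002], 0],
    [0, [0, 0, -0.002], 0],
    [0, [0, 0, -0.001], 0],
    [0, [0, 0, -0.001], 0]
  ]
}}

```text
time_s: 27.4
eef_pos: [0.6036, -0.0369, 0.1631]
ee_rot: [[-0.273, -0.962, 0.002], [-0.962, 0.273, -0.0], [-0.0, -0.002, -1.0]]
ft_force: [-2.9, 1.1, 11.8]
gripper_width: 0.0004
```

>>> {"name": "step_arm", "arguments": {
  "increments": [
    [0, [0, 0, -0.001], 0],
    [0, [0, 0, -0.001], 0],
    [0, [0, 0, -0.001], 0],
    [0, [0, 0, -0.001], 0],
    [0, [0, 0, -0.001], 0]
  ]
}}

```text
time_s: 27.9
eef_pos: [0.6037, -0.0369, 0.1583]
ee_rot: [[-0.273, -0.962, 0.003], [-0.962, 0.273, -0.0], [-0.0, -0.003, -1.0]]
ft_force: [-4.0, 0.8, 11.5]
gripper_width: 0.0004
```

>>> {"name": "step_arm", "arguments": {
  "increments": [
    [0, [0, 0, -0.001], 0],
    [0, [0, 0, -0.001], 0],
    [0, [0, 0, -0.001], 0]
  ]
}}

```text
time_s: 28.2
eef_pos: [0.6037, -0.0369, 0.1553]
ee_rot: [[-0.273, -0.962, 0.003], [-0.962, 0.273, -0.0], [-0.0, -0.003, -1.0]]
ft_force: [-2.8, 0.5, 11.8]
gripper_width: 0.0001
```

>>> {"name": "step_arm", "arguments": {
  "increments": [
    [0, [0, 0, -0.001], 0],
    [0, [0, 0, -0.001], 0]
  ]
}}

```text
time_s: 28.4
eef_pos: [0.6037, -0.0369, 0.1533]
ee_rot: [[-0.273, -0.962, 0.003], [-0.962, 0.273, -0.0], [-0.0, -0.003, -1.0]]
ft_force: [-3.5, 1.1, 12.2]
gripper_width: 0.0004
```

>>> {"name": "step_arm", "arguments": {
  "increments": [
    [0, [0, 0, -0.001], 0],
    [0, [0, 0, 0], 0]
  ]
}}

```text
time_s: 28.6
eef_pos: [0.6037, -0.0369, 0.1522]
ee_rot: [[-0.273, -0.962, 0.003], [-0.962, 0.273, -0.0], [-0.0, -0.003, -1.0]]
ft_force: [-3.0, 0.3, 11.2]
gripper_width: 0.0001
```

>>> {"name": "step_arm", "arguments": {
  "increments": [
    [0, [0, 0, -0.0005], 0],
    [0, [0, 0, -0.0005], 0]
  ]
}}

```text
time_s: 28.8
eef_pos: [0.6037, -0.0369, 0.1514]
ee_rot: [[-0.273, -0.962, 0.003], [-0.962, 0.273, -0.0], [-0.0, -0.003, -1.0]]
ft_force: [-3.3, 0.4, 12.5]
gripper_width: 0.0005
```

>>> {"name": "step_arm", "arguments": {
  "increments": [
    [0, [0, 0, -0.0005], 0],
    [0, [0, 0, -0.0005], 0]
  ]
}}

```text
time_s: 29.0
eef_pos: [0.6039, -0.0369, 0.1504]
ee_rot: [[-0.273, -0.962, 0.003], [-0.962, 0.273, -0.0], [-0.001, -0.003, -1.0]]
ft_force: [-1.1, 0.0, 8.8]
gripper_width: 0.0005
```

>>> {"name": "step_arm", "arguments": {
  "increments": [
    [0, [0, 0, -0.0005], 0],
    [0, [0, 0, 0], 0]
  ]
}}

```text
time_s: 29.2
eef_pos: [0.604, -0.037, 0.1498]
ee_rot: [[-0.273, -0.962, 0.003], [-0.962, 0.273, -0.0], [-0.0, -0.003, -1.0]]
ft_force: [-1.7, -0.0, 11.1]
gripper_width: 0.0003
```

>>> {"name": "step_arm", "arguments": {
  "increments": [
    [0, [0, 0, -0.0005], 0],
    [0, [0, 0, 0], 0]
  ]
}}

```text
time_s: 29.4
eef_pos: [0.6041, -0.037, 0.1493]
ee_rot: [[-0.273, -0.962, 0.003], [-0.962, 0.273, -0.0], [-0.0, -0.003, -1.0]]
ft_force: [-1.6, -0.5, 10.6]
gripper_width: 0.0005
```

>>> {"name": "step_arm", "arguments": {
  "increments": [
    [0, [0, 0, -0.0005], 0],
    [0, [0, 0, 0], 0]
  ]
}}

```text
time_s: 29.6
eef_pos: [0.6041, -0.037, 0.1488]
ee_rot: [[-0.273, -0.962, 0.003], [-0.962, 0.273, -0.0], [-0.0, -0.003, -1.0]]
ft_force: [-1.9, -0.2, 11.2]
gripper_width: 0.0005
```

>>> {"name": "step_arm", "arguments": {
  "increments": [
    [0, [0, 0, -0.0005], 0],
    [0, [0, 0, 0], 0]
  ]
}}

```text
time_s: 29.8
eef_pos: [0.6041, -0.037, 0.1483]
ee_rot: [[-0.273, -0.962, 0.003], [-0.962, 0.273, -0.0], [-0.0, -0.003, -1.0]]
ft_force: [-1.8, -0.4, 11.6]
gripper_width: 0.0006
```

>>> {"name": "step_arm", "arguments": {
  "increments": [
    [0, [0, 0, -0.0005], 0],
    [0, [0, 0, 0], 0]
  ]
}}

```text
time_s: 30.0
eef_pos: [0.6041, -0.037, 0.1479]
ee_rot: [[-0.273, -0.962, 0.003], [-0.962, 0.273, -0.0], [-0.0, -0.003, -1.0]]
ft_force: [-1.3, 0.6, 12.5]
gripper_width: 0.0005
```

>>> {"name": "step_arm", "arguments": {
  "increments": [
    [0, [0, 0, -0.0005], 0],
    [0, [0, 0, 0], 0]
  ]
}}

```text
time_s: 30.2
eef_pos: [0.6041, -0.037, 0.1477]
ee_rot: [[-0.273, -0.962, 0.003], [-0.962, 0.273, -0.001], [-0.0, -0.003, -1.0]]
ft_force: [-2.9, 0.3, 13.2]
gripper_width: 0.0006
```

>>> {"name": "step_arm", "arguments": {
  "increments": [
    [0, [0, 0, -0.0005], 0],
    [0, [0, 0, 0], 0]
  ]
}}

```text
time_s: 30.4
eef_pos: [0.6041, -0.037, 0.1474]
ee_rot: [[-0.272, -0.962, 0.004], [-0.962, 0.272, -0.001], [-0.0, -0.004, -1.0]]
ft_force: [-3.4, 0.5, 15.3]
gripper_width: 0.0006
```

>>> {"name": "step_arm", "arguments": {
  "increments": [
    [0, [0, 0, -0.0005], 0],
    [0, [0, 0, 0], 0]
  ]
}}

```text
time_s: 30.6
eef_pos: [0.6042, -0.037, 0.1472]
ee_rot: [[-0.272, -0.962, 0.004], [-0.962, 0.272, -0.001], [-0.0, -0.004, -1.0]]
ft_force: [-4.9, 0.4, 17.1]
gripper_width: 0.0005
```

The column is solid on its buffer at about 17 N, so I'll stop and back off slowly.

>>> {"name": "step_arm", "arguments": {
  "increments": [
    [0, [0, 0, 0.001], 0],
    [0, [0, 0, 0.001], 0]
  ]
}}

```text
time_s: 30.8
eef_pos: [0.6041, -0.037, 0.1486]
ee_rot: [[-0.273, -0.962, 0.003], [-0.962, 0.273, -0.0], [-0.001, -0.003, -1.0]]
ft_force: [-1.7, 0.0, 11.7]
gripper_width: 0.0004
```

>>> {"name": "step_arm", "arguments": {
  "increments": [
    [0, [0, 0, 0.001], 0],
    [0, [0, 0, 0.001], 0],
    [0, [0, 0, 0], 0]
  ]
}}

```text
time_s: 31.1
eef_pos: [0.604, -0.037, 0.1503]
ee_rot: [[-0.273, -0.962, 0.003], [-0.962, 0.273, -0.0], [-0.0, -0.003, -1.0]]
ft_force: [-1.5, 0.2, 11.1]
gripper_width: 0.0003
```

>>> {"name": "step_arm", "arguments": {
  "increments": [
    [0, [0, 0, 0.001], 0],
    [0, [0, 0, 0.001], 0],
    [0, [0, 0, 0], 0]
  ]
}}

```text
time_s: 31.4
eef_pos: [0.6028, -0.0368, 0.1505]
ee_rot: [[-0.273, -0.962, 0.0], [-0.962, 0.273, 0.0], [-0.0, -0.0, -1.0]]
ft_force: [-0.8, 0.3, 3.4]
gripper_width: 0.0004
```

Force drops at the same height, so it is held. I'll retract and check.

>>> {"name": "step_arm", "arguments": {
  "increments": [
    [0, [0, 0, 0.002], 0],
    [0, [0, 0, 0.002], 0],
    [0, [0, 0, 0.01], 0],
    [0, [0, 0, 0.03], 0],
    [0, [0, 0, 0.04], 0]
  ]
}}

```text
time_s: 31.9
eef_pos: [0.6015, -0.0369, 0.2342]
ee_rot: [[-0.273, -0.962, -0.004], [-0.962, 0.274, -0.001], [0.002, 0.004, -1.0]]
ft_force: [1.4, -0.3, 0.7]
gripper_width: 0.0008
```

>>> {"name": "step_arm", "arguments": {
  "increments": [
    [0, [0, 0, 0.03], 0],
    [0, [-0.02, 0.04, 0], 0],
    [0, [-0.02, 0.04, 0], 0],
    [0, [-0.02, 0.04, 0], 0],
    [0, [-0.02, 0.04, 0], 0]
  ]
}}

```text
time_s: 32.4
eef_pos: [0.5218, 0.1243, 0.2655]
ee_rot: [[-0.274, -0.962, 0.001], [-0.962, 0.274, 0.001], [-0.001, -0.001, -1.0]]
ft_force: [0.7, 1.0, -0.1]
gripper_width: 0.0004
```

>>> {"name": "step_arm", "arguments": {
  "increments": [
    [0, [-0.02, 0.04, 0], 0],
    [0, [-0.02, 0.04, 0], 0],
    [0, [-0.02, 0.04, 0], 0],
    [0, [0, 0, 0], 0],
    [0, [0, 0, 0], 0]
  ]
}}

```text
time_s: 32.9
eef_pos: [0.4621, 0.2442, 0.2652]
ee_rot: [[-0.271, -0.963, 0.0], [-0.963, 0.271, 0.0], [-0.0, -0.0, -1.0]]
ft_force: [1.2, -0.5, -0.4]
gripper_width: 0.0001
```

Run:
```python
from station import env,get_image
from h import *
t=get_image("top"); d=get_image("side"); cv2.imwrite("pics/f_t.png",t["img"])
crop(d,"pics/f_s.png",225,120,120,110,5)
Wt=cloud(t); w=Wt[175:225,290:345].reshape(-1,3); p=w[(w[:,2]>.125)&(w[:,2]<.145)&(np.hypot(w[:,0]-.603,w[:,1]+.038)<.02)]
print("top plate",len(p),np.median(p[:,2]) if len(p) else 0)
W=cloud(d).reshape(-1,3); r=np.array([[-.961,.275],[.275,.961]]); l=(W[:,:2]-[.603,-.0377])@r.T
m=(abs(l[:,1])<.02)&(abs(l[:,0])<.033)&(W[:,2]>.1)&(W[:,2]<.155)
A=np.c_[l[m],np.ones(m.sum())]; print(m.sum(),np.linalg.lstsq(A,W[m,2],rcond=None)[0])
s=env.state();print(s["time_s"],s["eef_pos"],s["ft_force"])
```

```text
top plate 162 0.1358331269464062
113 [0.01379624 0.03561067 0.13483304]
33.0 [0.46279766 0.24282746 0.26493571] [ 0.06587349 -0.93455567  0.71628458]
```

View pics/f_s.png

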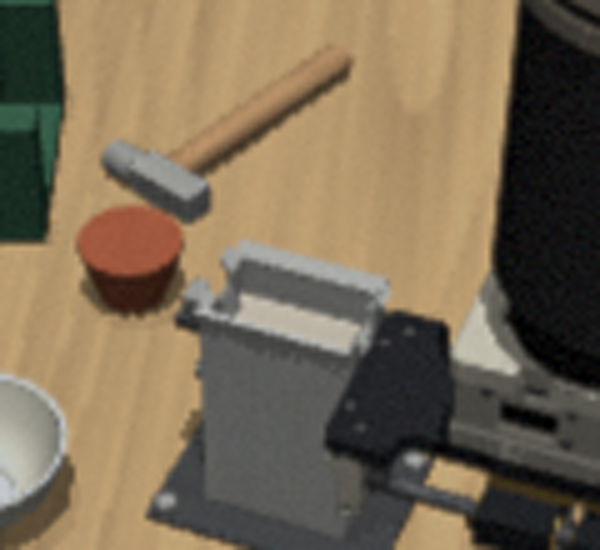

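View pics/f_t.png

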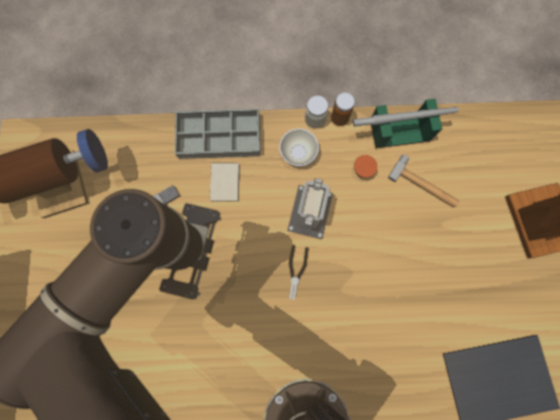

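The upper block's top is at z of about 0.1355, level inside the mouth near (313,203). The other items are where they were and the arm is clear.

```bash
python3 -c "
from station import ticket
print(ticket.hand_in())"
```

```text
the job is handed in; nothing more can be done
None
```

Both soldering blocks are in the dispenser column, one on the other and held down by the catches, and I handed the job in at about 33 s.

- **First block:** I set it in the mouth, released it and pressed it down with the closed fingertips. When I backed off, the force fell to zero with the block top about 28.5 mm below the rim. The camera showed it staying down while the second block was still on the bench.
- **Second block:** I pressed it in the same way. The force dipped as it passed the catches at the same height, then the column came up on its buffer. I stopped at about 17 N, well below the 50 N limit, and the force again dropped off at the catch height when I backed off.
- **Last checks:** Both cameras put the upper block's top at z ≈ 0.135–0.136 m. That puts its centre about 54 mm below the rim and, if the two are stacked flush, the lower one's about 104 mm. The fitted tilt was about 0.04 rad, within the 0.12 limit. The arm is clear of everything. The bystanders look unmoved in the last top picture, except the brush, which was mostly hidden behind the arm.
- **Off-nominal:** There was a sideways force of up to about 7 N at first contact on the second block, which faded as the press went on. No check failed.

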